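# Reverse the ratchet and clamp the frame in the tapping vise

### The arm

A 6-joint arm with a two-finger parallel gripper is mounted at the origin on the work surface. World frame = base frame: x ahead of the robot, y to its left, z up, the work surface at z = 0. Lengths are in mm, angles in degrees, forces in N, time in s.
With the tool pointing down it reaches from about 275 to 850 mm from the base axis. Payload 19 kg.
Tool frame: the origin (TCP) lies at the very end of the fingers, on their centre line; the grasp point (between the pads) lies 19 mm behind it; z points along the fingers, y is the direction in which the jaws open and shut (so a half turn about z gives the same grasp; the last joint's range is limited). The gripper opens to 85 mm and grips with 20 to 120 N. Pads are 22 mm wide; open, the fingers measure 114 mm over their backs; the gripper's body (76 mm by 85 mm) begins 54 mm behind the grasp point. The pads swing forward as they close: fully open they stand 13 mm farther back than shut.
Start: joints at [59.53, 8.623, 82.357, -0, 89.026, -7.678], TCP at [222.751, 530.068, 231.267] pointing down, gripper open.
Joint ranges: [-160.23, 160.23], [-39.13, 120.54], [6.94, 153.29], [-79.49, 259.48], [9.18, 160.14], [-161.06, 161.06]. Speed limits (degrees/s): [108.29, 108.29, 127.2, 172.46, 172.46, 172.46].

### API

Orientations are given as [roll, pitch, yaw] about the fixed x, y, z axes, in that order (R = Rz(yaw) Ry(pitch) Rx(roll)).
In Python, from cell import status, imaging, order gives the robot as it stands. The module is installed in compiled form; this text tells all that it offers.
- The arm moves only by the shell command python3 -m inch 'ROWS'. ROWS is text: rows parted by semicolons, each of 5 numbers parted by spaces: the shift along the tool's x, y, z in m, then the turn about the tool's z in rad, then the opening, from 0 (shut) to 1 (fully open). A call has 1 to 10 rows; each row shifts and turns the commanded pose from where the row before left it, along the tool's axes as they then stand; what a row does not reach is not made up. A row lasts 1/8 s, in which the tool goes at most 62.5 mm and 10.7 degrees, less where a joint would pass 70% of its speed; a pose out of reach is approached as far as the arm can. A call is refused whole if a number of a shift passes 0.0625 or a number of a turn 0.188, either way. A call with a gripper value outside its range is refused whole. The fingers move at their own pace and stop on an object; the grip force is fixed at half the most. Time passes only in rows, so rows that do not move let the fingers close. It gives the time, the measured TCP pose, the force and the opening at its end, in the units of the state.
- status.get_state(): the state, without advancing time (a new reading comes with each control period).
- imaging.camera(name): name is "scene" or "top" or "wrist"; returns a dict with "img" (400x640x3 uint8, blue, green, red), "camera_matrix" (3x3 intrinsics, pixels), "dist_coeffs" ([k1, k2, p1, p2, k3] as OpenCV has them; the pictures are not rectified), "rvec" (rotation vector, rad) and "tvec" (3), from world to camera coordinates, as OpenCV has them. Camera axes: x right, y down, z forward; pixel columns grow to the right and rows downward; lengths in mm; the calibration is good to about 2 mm. A picture is of the moment at which its call begins. There is no depth.
- order.close_job(): hands the job in, once; it reports no verdict.
The state is a dict: "time_s": time; "qpos": joint angles; "joint_velocities": joint speeds; "joint_torque": joint torques, N m; "ee_pos": TCP position; "tcp_rot": TCP orientation; "force": force on the tool from outside, world axes, zero at the start; "wrist_torque": the same for the moment, N m; "grip_width": finger opening in mm.
Only numpy, scipy, OpenCV 4.12 (cv2) and the standard library are available. Lean on these libraries where they do the work, as an engineer would, in place of code of your own. Each camera call takes 0.05 s, during which the arm holds its last target.

### The job

The ratchet handle of the blue vise is set to loosen: flip its red direction lever over gently to the tightening (clockwise) side, then swing the handle well back anticlockwise, nearly to the end of its swing, to check that it free-wheels and the jaw stays put. Then work the handle to and fro until the frame is gripped firmly between the sprung pad and the stop, with the pad's springs pressed in about half way and never bottomed out. Do not knock the stack, jar or brush, and leave the frame lying flat and clamped with the lever still set to tighten.

Things in the scene. Friction and masses are not known exactly. Their poses are not given: they have to be found in the camera images.
- vise: Low blue vise bolted to the bench, base 130 x 360 x 20 mm (local x, y, z); base underside at z = 0. Its pose varies. Origin on the underside; the base spans local y -200 to +160 mm. The jaw closes along local +y; the ratchet head is at local y = -125 mm, its drive housing (74 x 66 mm) up to 60 mm high. Jaws and stop are no higher than 52 mm.
- spindle_axis (a point): On the vertical axis of the ratchet head, 88 mm above the bench. Torque to turn the handle: about 0.4 N m free-wheeling; 0.9 N m driving the jaw before the frame is squeezed (0.6 of it the drive's brake), plus 0.016 N m for each N of clamping force. Head disc: radius 33 mm, top at 86 mm.
- handle (a joint): Ratchet handle angle, rad, clockwise from above positive, end stops at -0.8 and +0.8. At 0 the handle points from the spindle axis along the vise's local -x; at positive angles its end moves toward local +y (jaws). Stays where left. 15 ratchet teeth (0.42 rad apart): up to 0.45 rad of a tightening stroke may be lost before the pawl bites.
- handle_grip (a point): Centre of the black handle grip, 140 mm out from the spindle axis and 88 mm above the bench. The grip is 20 mm wide and 20 mm high (78 to 98 mm above the bench), from 90 to 175 mm out, with free space beside and under it.
- lever (a joint): Direction lever, rad, relative to the handle: negative (to -0.42) = loosens (drives anticlockwise), positive (to +0.42) = tightens (clockwise from above). Over-centre: snaps to the nearer side, but may rest on a tooth at 0.1 or more until the handle swings. Pivot on the handle 44 mm from the spindle axis, tail pointing outward along it; positive leans to the handle's clockwise side.
- tab: Red upright thumb tab at the end of the lever's tail, 12 mm along the handle x 10 mm wide x 25 mm high; origin at the centre of its underside, 37 mm from the lever's pivot, 101 mm above the bench; top at 126 mm. About 3 N sideways at the tab flips it; over 20 N damages it.
- pad: Aluminium spring pad on the moving jaw, face 100 x 26 mm; origin at the centre of the clamping face, 35 mm above the bench; local +y is the closing direction. Travels up to 6 mm back into the jaw against brass springs, 15 N per mm (45 N half way, 90 N bottomed). The jaw moves 16 mm per rad of driven turn; when the handle is let go the drive's brake holds it, up to about 37 N of clamping.
- stop_face (a point): Centre of the stop's clamping face, 36 mm above the bench; fixed, but set at a different place along the vise's y each time.
- frame: Loose dark steel frame 90 x 60 x 12 mm with a window, lying flat on the vise bed 20 mm above the bench between pad and stop; its 60 mm side is along the vise's y. Origin at the centre of its underside.
- stack: Loose stack of six frames, 90 x 60 x 41 mm, on the bench; origin at the centre of the underside. Leave alone.
- jar: Loose open glass jar, 64 mm across, 75 mm high; origin at the centre of the underside. Leave alone.
- brush: Loose brush lying on the bench, its handle along its -x. Leave alone.
Mind the look-alikes: they are no part of the job. Of the things that look like the frame, the smallest one is meant.

How it is judged (in metres and radians):
On the way, in this order (a step that is already met when the one before it is completed fails the run):
1. the lever is flipped to the tightening side, the jaw (pad) within 4 mm of where it was (value of joint lever above 0.07 rad and distance of pad from where it was at the start of the episode below 0.004 m), for 0.2 s.
2. the handle is swung back anticlockwise past -0.45 rad, free-wheeling, the jaw (pad) within 4 mm of where it was (all of step 1 and value of joint handle below -0.45 rad), for 0.1 s.
3. the pad presses on the frame with more than 20 N (contact force between pad and frame above 20 N), for 0.3 s.
At the end, for the whole second after the job is handed in: The frame lies flat on the vise bed (within 0.05 rad, 17 to 24 mm above the vise's underside), still, held by the pad with 20 to 72 N (springs pressed in about 1.3 to 4.8 mm), and the lever is on the tightening side (over 0.07 rad) (contact force between pad and frame between 20 and 72 N and value of joint lever above 0.07 rad and angle between frame's own z axis and vertical below 0.05 rad and z of frame in the frame of vise between 0.017 and 0.024 m and linear speed of frame below 0.01 m/s); the robot touches nothing.
It fails at once if the pad presses on the frame with more than 82 N (springs all but bottomed out) (contact force between pad and frame above 82 N).
It fails at once if the lever's tab is pushed with more than 20 N (contact force between the fingers and tab above 20 N).
It fails at once if the stack, jar or brush is moved more than 20 mm (distance of any of stack, jar, brush from where it was at the start of the episode above 0.02 m).
It also fails if it takes over 72 s, if anything falls off the work surface, if the arm or the gripper's body presses on something with over 40 N, if the wrist force passes 120 N, or if a joint passes its speed limit or range.

## Working session

There is one attempt and no reset: what is moved stays moved. The work goes in short steps, Python scripts to look and compute and a shell command to move; the robot and the scene stay as the last step left them, time stands still between calls to the robot, and variables do not carry over. Pictures are saved under pics/ and viewed, and the job is handed in when it is done.

```bash
mkdir -p pics; python3 - <<'E'
from cell import status, imaging
import cv2
print(status.get_state())
for n in ["scene","top","wrist"]:
    c=imaging.camera(n); cv2.imwrite(f"pics/{n}0.png",c["img"]); print(n,c["camera_matrix"].tolist(),c["dist_coeffs"],c["rvec"],c["tvec"])
E
```

```text
{'time_s': 0.0, 'qpos': array([ 5.95314929e+01,  8.65007191e+00,  8.23925170e+01,  1.46641207e-04,
        8.90268234e+01, -7.67857561e+00]), 'joint_velocities': array([-0.05671327,  0.07386102, -0.02164504,  0.0132671 , -0.01558329,
        0.13086202]), 'joint_torque': array([ 1.15243324e-04, -7.13065338e+01, -5.70871782e+01, -3.17679151e-04,
        9.23581043e-03, -2.82349606e-05]), 'ee_pos': array([222.62746234, 529.88350984, 230.68844854]), 'tcp_rot': array([-1.79931230e+02, -9.41986136e-03,  1.57210060e+02]), 'force': array([-0.82363515,  0.61220084,  0.35824881]), 'wrist_torque': array([-0.03954384,  0.04871779,  0.0160962 ]), 'grip_width': 84.76094432200986}
scene [[432.0555239230243, 0.0, 325.24921226098974], [0.0, 432.0555239230243, 200.33132814270604], [0.0, 0.0, 1.0]] [-0.00052126  0.          0.          0.          0.        ] [ 0.83076902  2.62218219 -1.03551664] [ 479.85811099 -200.50589654 1384.70180388]
top [[403.8173421034717, 0.0, 317.50829014326416], [0.0, 403.8173421034717, 199.83123386874064], [0.0, 0.0, 1.0]] [-0.06889916  0.          0.          0.          0.        ] [ 2.13706615 -2.19560062  0.14140238] [   4.69745539  581.78774108 1279.69044801]
wrist [[291.9088848964686, 0.0, 324.2302600175305], [0.0, 291.9088848964686, 197.25905259319524], [0.0, 0.0, 1.0]] [-0.05101273  0.          0.          0.          0.        ] [-2.39533869 -1.59165542 -0.24447271] [-574.63372398  -38.39959556  379.46813609]
```

View pics/scene0.png

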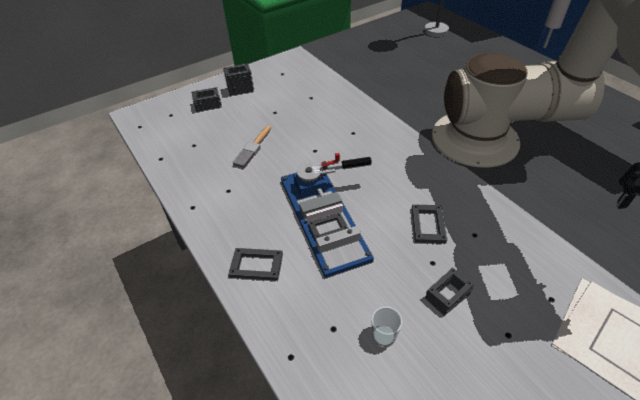

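View pics/top0.png

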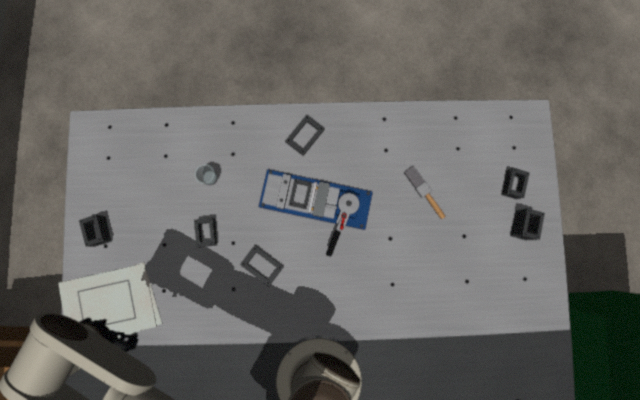

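View pics/wrist0.png

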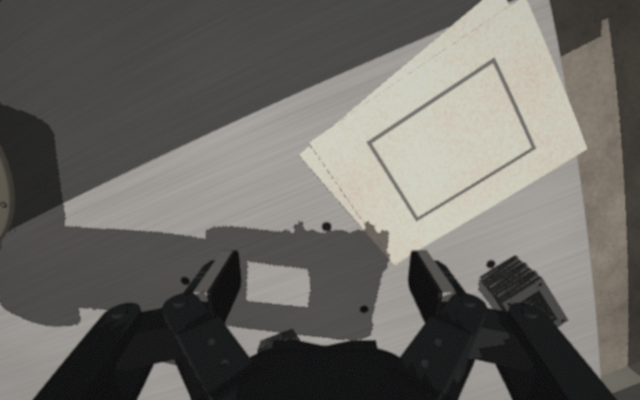

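The blue vise is at top (316,199), with the head disc at (348,203), grip (333,242) and tab (343,220). Frame-like things in the top picture are (299,193) in the vise, loose ones at (305,135) and (262,263), and stacks at (206,230), (96,229), (515,182) and (527,222). The one in the vise bed is meant, since it is the smallest and lies between pad and stop. I'll enlarge to confirm.

```bash
cat > h.py <<'E'
import numpy as np, cv2
from cell import status, imaging
def cam(n): 
    c=imaging.camera(n); c["R"]=cv2.Rodrigues(np.array(c["rvec"],float))[0]; c["t"]=np.array(c["tvec"],float).reshape(3); return c
def pix2w(c,uv,z):
    p=cv2.undistortPoints(np.array(uv,float).reshape(-1,1,2),c["camera_matrix"],c["dist_coeffs"]).reshape(-1,2)
    o=-c["R"].T@c["t"]; d=np.c_[p,np.ones(len(p))]@c["R"]
    return o+d*((z-o[2])/d[:,2])[:,None]
def w2pix(c,P): return cv2.projectPoints(np.array(P,float).reshape(-1,1,3),np.array(c["rvec"],float),np.array(c["tvec"],float),c["camera_matrix"],c["dist_coeffs"])[0].reshape(-1,2)
def crop(c,x0,y0,x1,y1,s,fn): cv2.imwrite(fn,cv2.resize(c["img"][y0:y1,x0:x1],None,fx=s,fy=s,interpolation=cv2.INTER_CUBIC))
E
python3 - <<'E'
from h import *
a=cam("top");crop(a,250,160,380,260,6,"pics/t1.png")
b=cam("scene");crop(b,270,145,390,280,4.4,"pics/s1.png")
for n,uv,z in [("disc",(348.5,203),86),("grip",(333,242),98)]: print(n,pix2w(a,uv,z))
E
```

```text
disc [[ 563.06974109 -106.86801226   86.        ]]
grip [[442.9845307  -53.93019005  98.        ]]
```

View pics/t1.png

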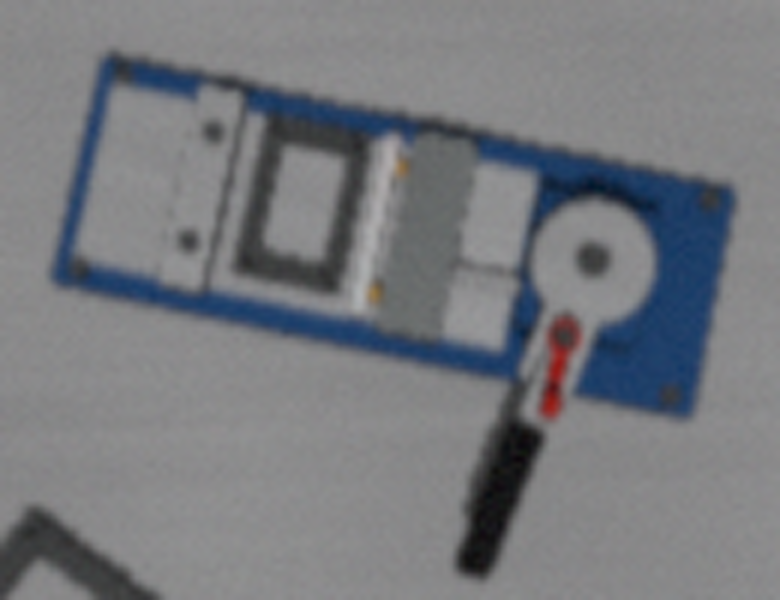

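View pics/s1.png

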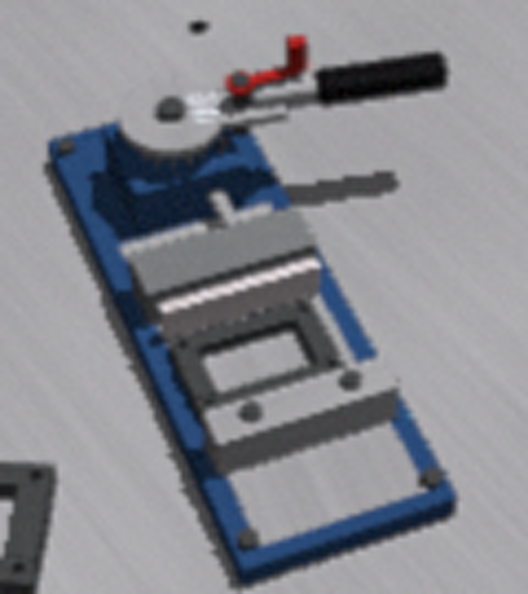

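Confirmed: the frame in the vise, crop t1 (302,205), lies between the white-edged pad (380,225) and the stop (215,190). The red tab is at (551,405) and the black grip at (500,498).

```bash
python3 - <<'E'
from h import *
a=cam("top")
f=lambda u,z: pix2w(a,np.array(u,float)/6+[250,160]-0.4,z)
C=f([(110,55),(735,185),(690,415),(55,280)],20); print("corners",C.round(1))
yv=((C[0]-C[1])+(C[3]-C[2]))[:2]; yv/=np.linalg.norm(yv); xv=np.array([yv[1],-yv[0]])
print("ydir",yv,"yaw",np.degrees(np.arctan2(-yv[0],yv[1])))
cen=C.mean(0)[:2]; org=cen+20*yv; ax=org-125*yv
print("org",org,"axis from base",ax)
S=f([(593,258)],90)[0,:2]; print("disc", S)
g=f([(525,432),(475,565),(500,498)],98); print("grip",g.round(1))
L=lambda p:[(p-org)@xv,(p-org)@yv]
for p in g: 
  d=p[:2]-S; print("angle",np.arctan2(d@yv,-d@xv), np.linalg.norm(d))
lv=f([(565,333),(551,405)],[102]);print("pivot",lv[0]);tb=f([(551,408)],126)[0];print("tab",tb)
for p in (lv[0],tb): d=p[:2]-S; print(np.arctan2(d@yv,-d@xv),np.linalg.norm(d))
for n,u,z in [("stopface top",(225,190),52),("frameNear",(352,212),32),("frameFar",(253,195),32),("padface top",(380,225),48),]: print(n,L(f([u],z)[0,:2]))
E
```

```text
corners [[ 691.6  150.5   20. ]
 [ 609.9 -192.6   20. ]
 [ 484.1 -162.6   20. ]
 [ 567.2  182.2   20. ]]
ydir [0.23296181 0.97248588] yaw -13.471509137425521
org [592.85537407  13.80885566] axis from base [ 563.7351472  -107.75187973]
disc [ 563.8959099  -106.34071128]
grip [[474.4 -67.5  98. ]
 [407.6 -39.9  98. ]
 [441.2 -53.7  98. ]]
angle 0.17412901254669685 97.53546114386324
angle 0.166907436124615 169.85433015814672
angle 0.17026580119735873 133.55926455798974
pivot [524.31600179 -89.46898061 102.        ]
tab [484.98782925 -79.25736286 126.        ]
0.1678237366722166 43.02585759408556
0.09550567983754167 83.42657222886524
stopface top [np.float64(-0.2757604898550661), np.float64(74.42387608548526)]
frameNear [np.float64(4.715243995160843), np.float64(6.112497891904145)]
frameFar [np.float64(2.671274605768668), np.float64(60.77398426902358)]
padface top [np.float64(-1.0611340949430028), np.float64(-10.685205304492822)]
```

```bash
R='-0.030 -0.029 0 0 0.5'; python3 -m inch '-0.030 -0.029 0 0 0.5;-0.030 -0.029 0 0 0.5;-0.030 -0.029 0 0 0.5;-0.030 -0.029 0 0 0.5;-0.030 -0.029 0 0 0.5;-0.030 -0.029 0 0 0.5;-0.030 -0.029 0 0 0.5;-0.030 -0.029 0 0 0.5;-0.030 -0.029 0 0 0.5;-0.030 -0.029 0 0 0.5'
python3 -m inch '-0.030 -0.029 0 0 0.5;-0.030 -0.029 0 0 0.5;-0.030 -0.029 0 0 0.5;-0.030 -0.029 0 0 0.5;-0.030 -0.029 0 0 0.5;-0.010 -0.010 0 0 0.5; 0 0 0 0 0.5; 0 0 0 0 0.5'
python3 - <<'E'
from h import *
w=cam("wrist"); cv2.imwrite("pics/w2.png",w["img"]); s=status.get_state(); print(s["ee_pos"],s["tcp_rot"],s["grip_width"])
b=cam("scene"); crop(b,270,130,390,240,5,"pics/s2.png")
S=np.array([563.85,-107.]);
def d(a): return np.array([np.cos(a),np.sin(a)])
h=np.radians(156.8)
for lev in (-.42,-.2,0,.2,.42):
    p=S+44*d(h)+37*d(h-lev); 
    print(lev,p,w2pix(w,[*p,126]),(w2pix(b,[[*p,126],[*p,101]])-[270,130])*5)
E
```

```text
time_s: 1.55
ee_pos: [387.3, 145.2, 231.4]
tcp_rot: [180.0, 0.0, 157.2]
force: [0.4, 0.6, 0.6]
grip_width: 42.6
time_s: 2.55
ee_pos: [474.1, -57.4, 231.4]
tcp_rot: [180.0, -0.0, 157.2]
force: [0.5, -0.2, -0.6]
grip_width: 42.6
[474.1685193  -57.37693681 231.46722953] [1.79992996e+02 9.66048380e-03 1.57269268e+02] 43.04792510124072
-0.42 [486.41225403 -90.22462852] [[296.26460412 221.68000703]] [[325.87183001 106.7864529 ]
 [325.91125486 141.72052585]]
-0.2 [487.182159   -82.13760001] [[304.68916931 219.22293138]] [[333.51911794 115.38722218]
 [333.43916816 150.33162236]]
0 [489.40003752 -75.09070532] [[312.75049499 218.52933797]] [[337.88173508 124.06957616]
 [337.7329782  159.02182753]]
0.2 [492.97370799 -68.62490381] [[320.82063432 219.34096831]] [[339.56639077 133.23223319]
 [339.39043482 168.19029793]]
0.42 [498.29916496 -62.49038738] [[329.27455475 221.92192872]] [[338.20797148 143.4363803 ]
 [338.05269304 178.39807503]]
```

View pics/w2.png

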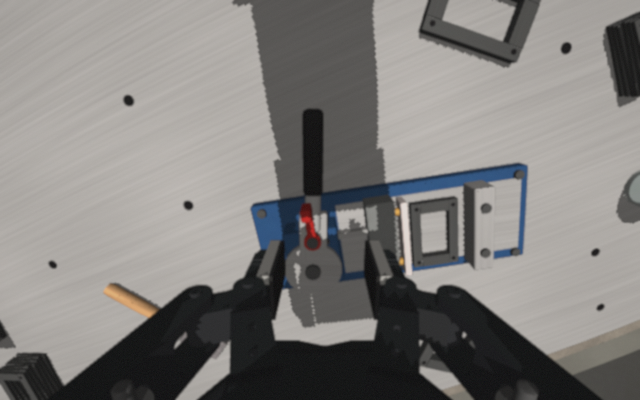

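View pics/s2.png

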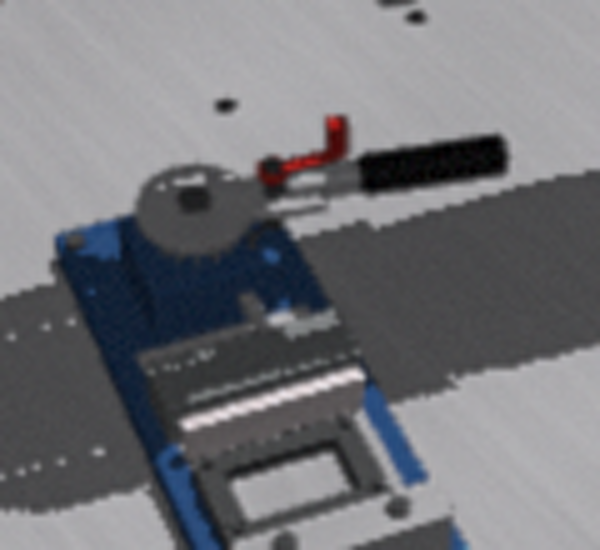

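Tab top is at wrist (306,208) and scene crop (338,117), so the lever stands near -0.18. The handle is aligned with tool x at θ≈0.17. Next I go down so the fingers straddle the tab.

```bash
python3 -m inch '-0.021 -0.010 0.020 0 0.5;0 0 0.025 0 0.5;0 0 0.025 0 0.5;0 0 0.025 0 0.5;0 0 0.017 0 0.5;0 0 0.010 0 0.5;0 0 0 0 0.5'
python3 - <<'E'
from h import *
w=cam("wrist"); cv2.imwrite("pics/w3.png",w["img"]); s=status.get_state(); print(s["ee_pos"],s["tcp_rot"],s["grip_width"],s["force"])
E
```

```text
time_s: 3.52
ee_pos: [489.9, -75.6, 109.2]
tcp_rot: [-180.0, -0.0, 157.2]
force: [0.5, 0.8, 0.4]
grip_width: 43.0
[490.12952561 -75.69895726 109.76366326] [-1.79996525e+02  2.29717312e-02  1.57217334e+02] 42.74384399056304 [ 0.09034919 -0.09900343  0.48294252]
```

View pics/w3.png

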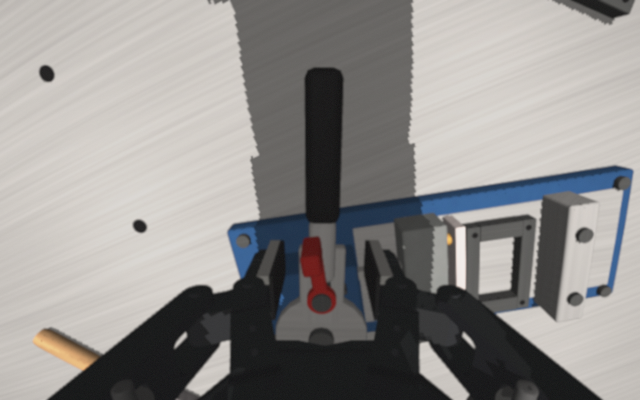

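Fingers at (265,270) and (378,270) straddle the tab at (312,245). Now a gentle push towards +y.

```bash
python3 -m inch '0 0.003 0 0 0.5;0 0.003 0 0 0.5;0 0.002 0 0 0.5;0 0 0 0 0.5'
python3 -m inch '0 0.002 0 0 0.5;0 0.001 0 0 0.5;0 0 0 0 0.5'
python3 -m inch '0 0.0015 0 0 0.5;0 0.0015 0 0 0.5;0 0 0 0 0.5'
python3 - <<'E'
from h import *
w=cam("wrist"); crop(w,200,150,460,320,3,"pics/w4.png"); s=status.get_state(); print(s["ee_pos"],s["force"],s["wrist_torque"])
E
```

```text
time_s: 4.08
ee_pos: [493.1, -68.2, 109.4]
tcp_rot: [-180.0, 0.0, 157.2]
force: [-0.4, 0.1, -0.4]
grip_width: 42.8
time_s: 4.45
ee_pos: [494.2, -65.6, 109.3]
tcp_rot: [-180.0, -0.0, 157.2]
force: [-0.5, -0.7, -0.1]
grip_width: 42.7
time_s: 4.82
ee_pos: [495.4, -62.7, 109.3]
tcp_rot: [-180.0, 0.0, 157.2]
force: [0.3, 0.3, 0.1]
grip_width: 42.6
[495.4216856  -62.77011535 109.32039507] [ 0.29392129 -0.28349229  0.01224168] [-0.08011473  0.04450395 -0.03982882]
```

View pics/w4.png

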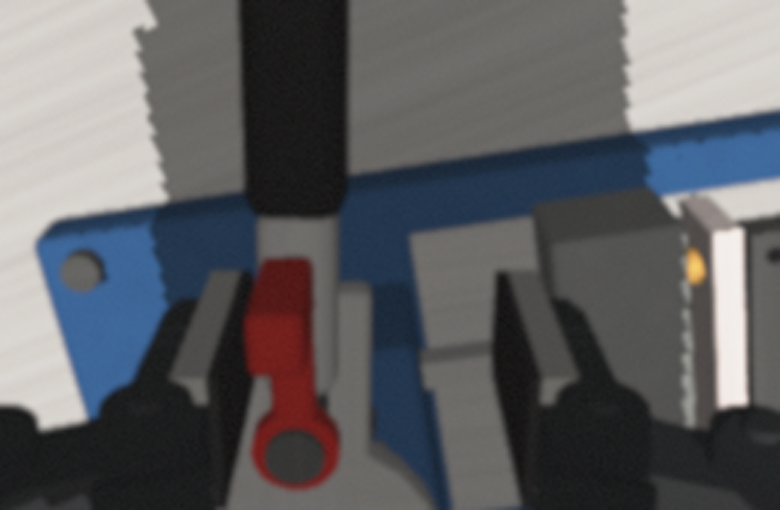

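The left finger at crop (230,330) is about at the tab (270,320), but there is no contact force yet. I'll continue in 1 mm steps.

```bash
for i in 1; do python3 -m inch '0 0.001 0 0 0.5;0 0.001 0 0 0.5;0 0 0 0 0.5'; done
python3 -m inch '0 0.001 0 0 0.5;0 0.001 0 0 0.5;0 0 0 0 0.5'
python3 -m inch '0 0.001 0 0 0.5;0 0.001 0 0 0.5;0 0 0 0 0.5'
python3 - <<'E'
from h import *
w=cam("wrist"); crop(w,200,150,460,320,3,"pics/w5.png"); s=status.get_state(); print(s["ee_pos"],s["force"],s["wrist_torque"])
E
```

```text
time_s: 5.25
ee_pos: [496.1, -60.9, 109.3]
tcp_rot: [-180.0, -0.0, 157.2]
force: [0.5, 0.6, -1.0]
grip_width: 42.6
time_s: 5.62
ee_pos: [496.9, -59.1, 109.3]
tcp_rot: [-180.0, -0.0, 157.2]
force: [-0.1, -0.4, -0.0]
grip_width: 42.3
time_s: 6.0
ee_pos: [497.7, -57.4, 109.3]
tcp_rot: [-180.0, -0.0, 157.2]
force: [0.0, -0.4, -0.1]
grip_width: 42.4
[497.62984106 -57.3469649  109.26997836] [-1.25077754 -1.7267873  -0.88611634] [-0.20514108  0.09785853  0.02307089]
```

View pics/w5.png

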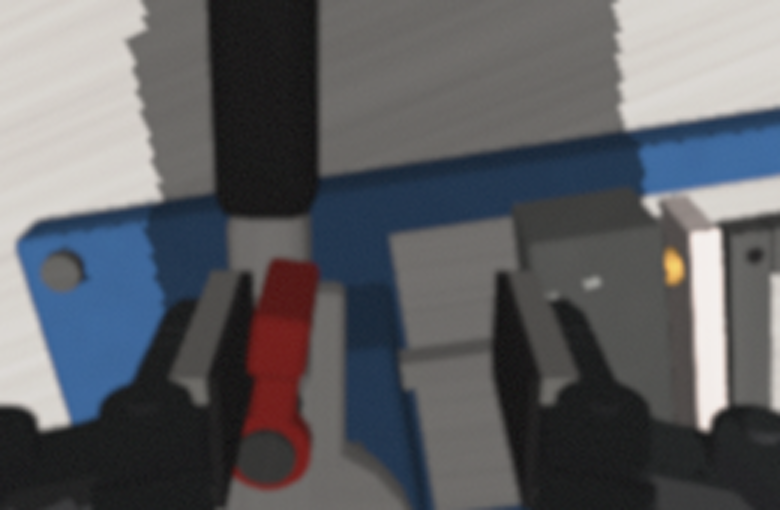

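The tab (280,310) is being pushed and is near centre. A few mm more.

```bash
python3 -m inch '0 0.001 0 0 0.5;0 0.001 0 0 0.5;0 0 0 0 0.5'
python3 -m inch '0 0.001 0 0 0.5;0 0.001 0 0 0.5;0 0 0 0 0.5'
python3 - <<'E'
from h import *
w=cam("wrist"); crop(w,200,150,460,320,3,"pics/w6.png"); s=status.get_state(); print(s["ee_pos"],s["force"],s["wrist_torque"])
E
```

```text
time_s: 6.42
ee_pos: [498.4, -55.5, 109.3]
tcp_rot: [-180.0, -0.0, 157.2]
force: [-2.8, -2.9, -0.4]
grip_width: 42.5
time_s: 6.8
ee_pos: [499.1, -53.6, 109.2]
tcp_rot: [-180.0, -0.0, 157.2]
force: [-3.5, -4.2, 0.7]
grip_width: 42.5
[499.12695508 -53.61658852 109.25563022] [-3.4501048  -3.40134892  0.33763008] [-0.59904487  0.54292782 -0.02728928]
```

View pics/w6.png

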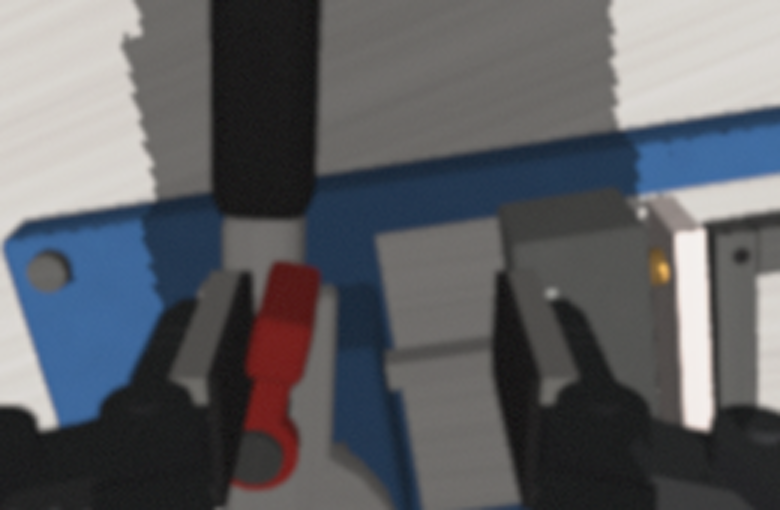

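Force is about 5 N, the tab has passed centre (285,310 versus pivot 262,455), and the handle is starting to follow. I back off and look.

```bash
python3 -m inch '0 -0.004 0 0 0.5;0 -0.006 0 0 0.5;0 0 0 0 0.5;0 0 0 0 0.5'
python3 - <<'E'
from h import *
w=cam("wrist"); crop(w,200,150,460,320,3,"pics/w7.png"); s=status.get_state(); print(s["ee_pos"],s["force"],s["wrist_torque"])
a=cam("top");crop(a,250,160,380,260,6,"pics/t7.png")
E
```

```text
time_s: 7.35
ee_pos: [495.4, -62.9, 109.3]
tcp_rot: [180.0, 0.0, 157.2]
force: [-0.2, -0.7, -0.7]
grip_width: 42.1
[495.40290293 -62.80266081 109.34578496] [-1.01850486 -0.27397009 -0.11083718] [-0.03640588  0.01955413 -0.01611292]
```

View pics/w7.png

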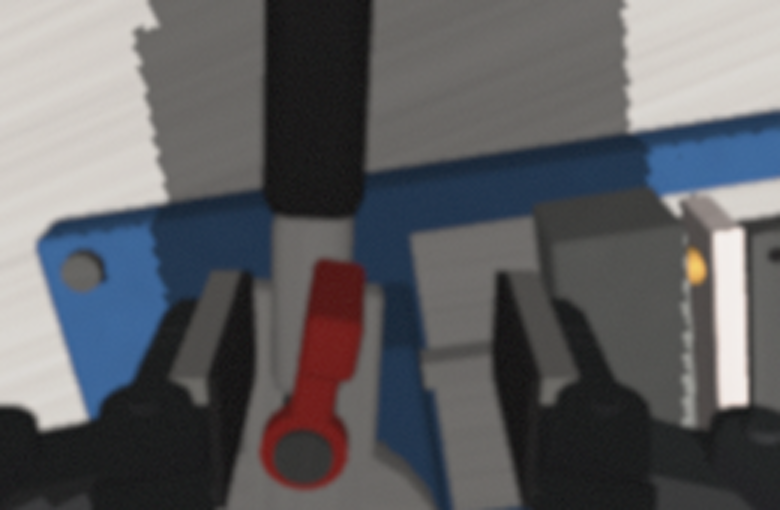

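The lever now stays at the tightening side (tab at (338,320), pivot (303,455)) after being released, and the pad has not visibly moved. Next I go out to the grip.

```bash
python3 -m inch '0.020 0 0 0 0.5;0.020 0 0 0 0.5;0.017 -0.004 0 0.047 0.5;0 -0.004 0 0 0.5;0 0 0 0 0.5'
python3 - <<'E'
from h import *
w=cam("wrist"); cv2.imwrite("pics/w8.png",w["img"]); s=status.get_state(); print(s["ee_pos"],s["tcp_rot"],s["force"])
E
```

```text
time_s: 8.07
ee_pos: [440.0, -48.4, 109.5]
tcp_rot: [-180.0, 0.0, 154.6]
force: [0.2, -0.5, -0.3]
grip_width: 42.8
[440.07944523 -48.36453696 109.42369736] [-1.79999216e+02  2.22967125e-02  1.54538366e+02] [-0.3991286   0.04758124  0.43781019]
```

View pics/w8.png

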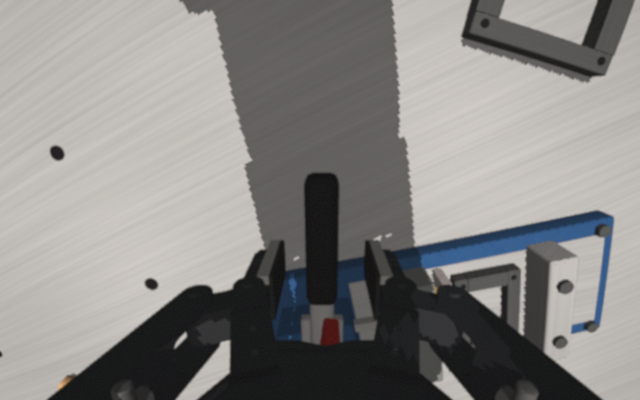

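View pics/t7.png

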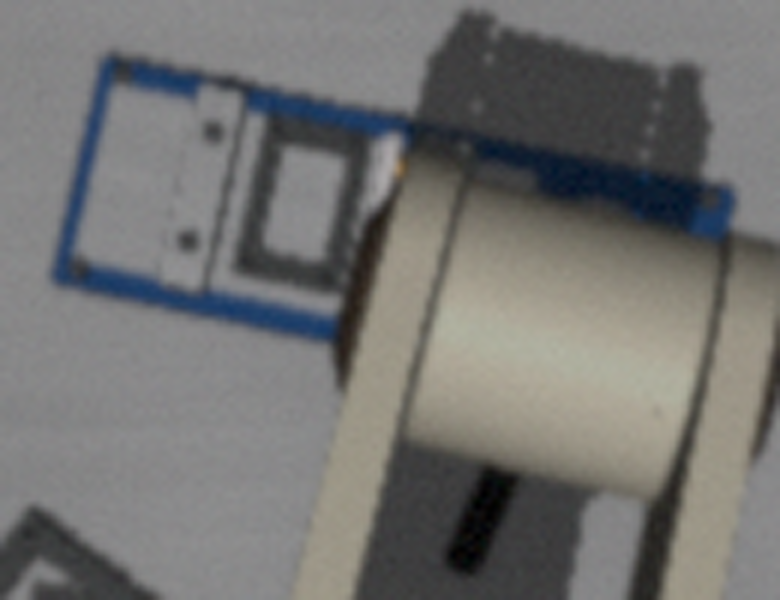

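The grip (321,240) is centred between the fingers and parallel to them. I descend.

```bash
python3 -m inch '0 0 0.012 0 0.5;0 0 0.012 0 0.42;0 0 0 0 0.36;0 0 0 0 0.36'
```

```text
time_s: 8.62
ee_pos: [439.6, -48.1, 85.3]
tcp_rot: [-180.0, -0.0, 154.5]
force: [0.0, 0.2, -0.4]
grip_width: 30.5
```

```bash
python3 -m inch '-0.0003 -0.008 0 -0.06 0.36;-0.0007 -0.0138 0 -0.1 0.36;-0.0007 -0.0138 0 -0.1 0.36;-0.0007 -0.0138 0 -0.1 0.36;-0.0007 -0.0138 0 -0.1 0.36;0 0 0 0 0.36'
python3 -m inch '-0.0007 -0.0138 0 -0.1 0.36;-0.0007 -0.0138 0 -0.1 0.36;-0.0007 -0.0138 0 -0.1 0.36;-0.0007 -0.0138 0 -0.1 0.36;-0.0005 -0.0098 0 -0.07 0.36;0 0 0 0 0.36;0 0 0 0 0.36'
python3 - <<'E'
from h import *
w=cam("wrist"); cv2.imwrite("pics/w9.png",w["img"]); s=status.get_state(); print(s["ee_pos"],s["tcp_rot"],s["force"])
a=cam("top");crop(a,250,160,380,260,6,"pics/t9.png")
b=cam("scene"); crop(b,270,130,390,240,5,"pics/s9.png")
E
```

```text
time_s: 9.38
ee_pos: [426.5, -110.0, 85.6]
tcp_rot: [-180.0, 0.0, -179.2]
force: [-0.6, 0.0, -0.4]
grip_width: 30.9
time_s: 10.25
ee_pos: [442.5, -171.3, 85.4]
tcp_rot: [-180.0, -0.0, -152.3]
force: [0.5, 0.1, -0.2]
grip_width: 30.7
[ 442.4472843  -171.31890198   85.40807789] [-1.79989893e+02  2.07133727e-03 -1.52308357e+02] [-0.00939573  0.23999024  0.29012439]
```

View pics/w9.png

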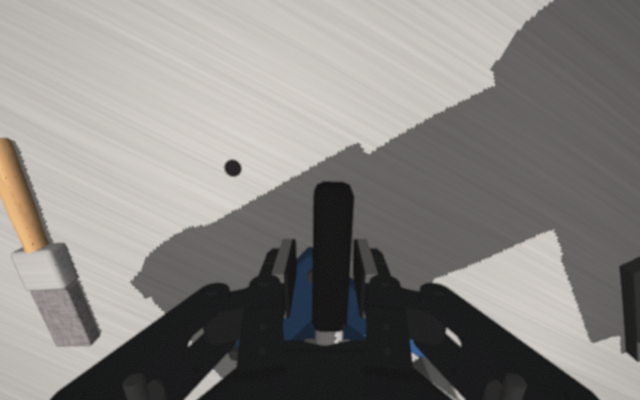

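View pics/t9.png

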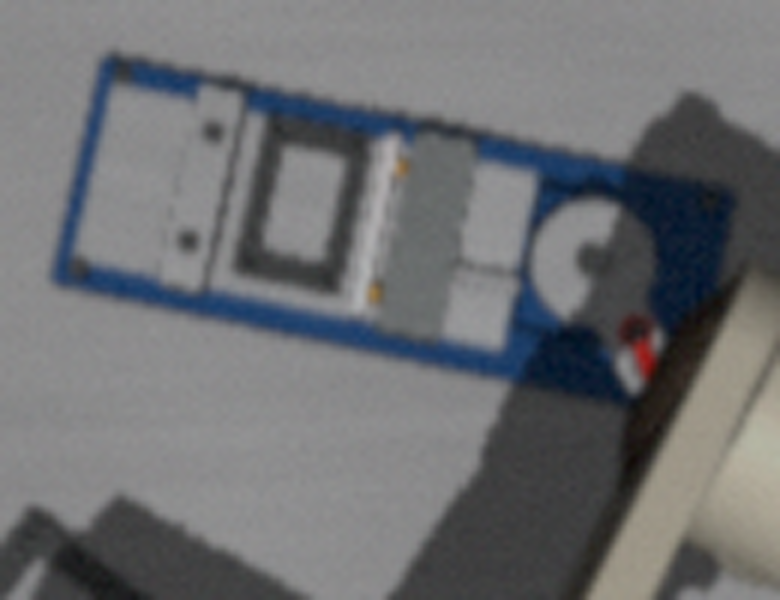

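View pics/s9.png

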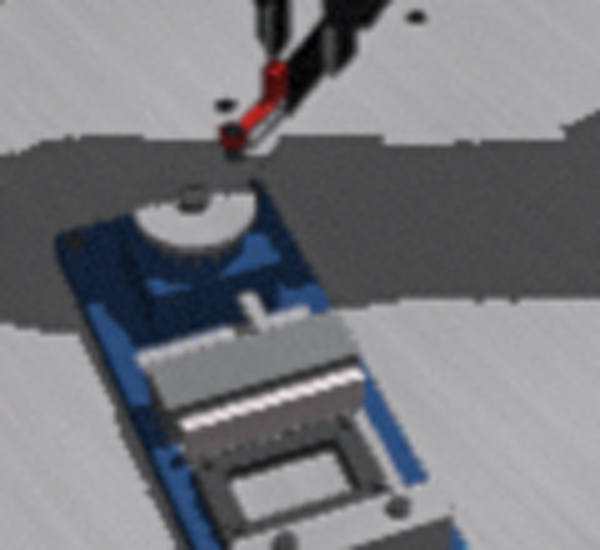

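The handle is at about -0.68 and the pad has not moved (white edge still at t9 (378,225), frame at (302,205)). The lever leans to the clockwise side. Now the first tightening stroke.

```bash
python3 -m inch '-0.0007 0.0138 0 0.1 0.36;-0.0007 0.0138 0 0.1 0.36;-0.0007 0.0138 0 0.1 0.36;-0.0007 0.0138 0 0.1 0.36;-0.0007 0.0138 0 0.1 0.36'
python3 -m inch '-0.0007 0.0138 0 0.1 0.36;-0.0007 0.0138 0 0.1 0.36;-0.0007 0.0138 0 0.1 0.36;-0.0007 0.0138 0 0.1 0.36;-0.0007 0.0138 0 0.1 0.36'
python3 - <<'E'
from h import *
w=cam("wrist"); cv2.imwrite("pics/w10.png",w["img"]); s=status.get_state(); print(s["ee_pos"],s["tcp_rot"],s["force"])
a=cam("top");crop(a,250,160,380,260,6,"pics/t10.png")
b=cam("scene"); crop(b,270,130,390,240,5,"pics/s10.png")
E
```

```text
time_s: 11.02
ee_pos: [426.4, -104.9, 85.5]
tcp_rot: [-180.0, 0.0, 178.9]
force: [1.7, -1.8, 0.0]
grip_width: 30.5
time_s: 11.65
ee_pos: [444.7, -39.3, 85.5]
tcp_rot: [-179.9, 0.1, 150.3]
force: [1.2, -7.8, 0.2]
grip_width: 30.8
[445.18737486 -38.17619278  85.56246655] [-1.79992529e+02  5.64796487e-02  1.49981003e+02] [0.63142701 1.03036183 0.64792241]
```

View pics/t10.png

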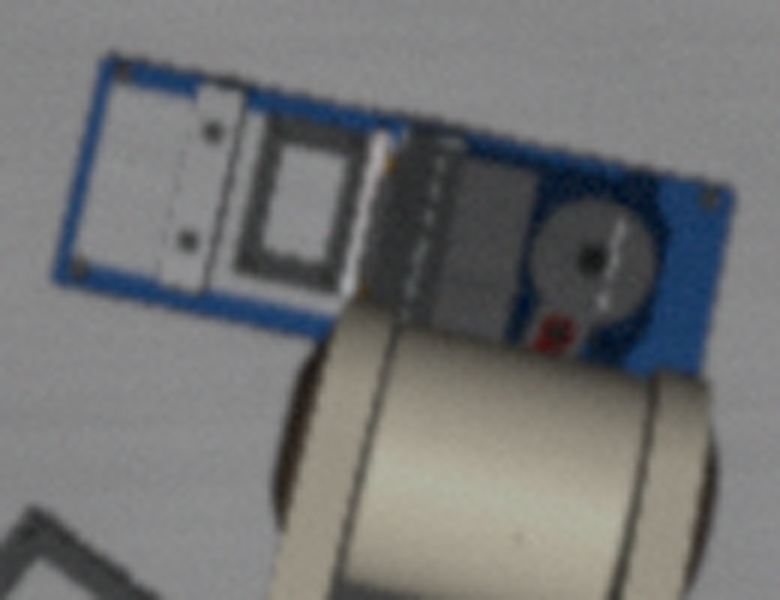

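View pics/s10.png

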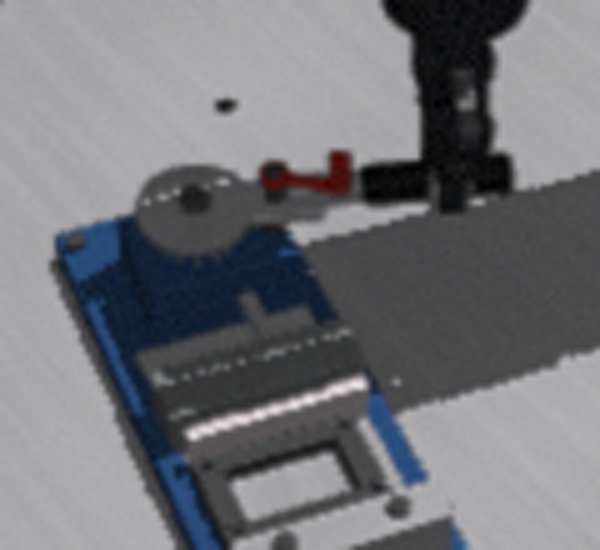

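View pics/w10.png

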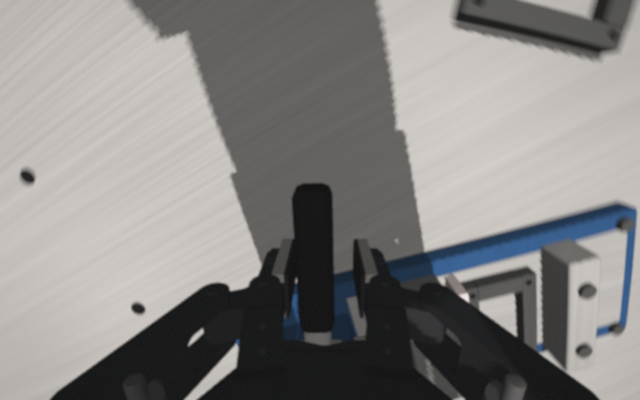

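The pad has advanced about 9 mm (white edge now (368,215)), the driving force is about 8 N and the frame is not touched yet. I finish the stroke to about +0.68.

```bash
python3 -m inch '-0.0007 0.0138 0 0.1 0.36;-0.0007 0.0138 0 0.1 0.36;-0.0007 0.0138 0 0.1 0.36;-0.0007 0.0138 0 0.1 0.36;-0.0002 0.0042 0 0.03 0.36;0 0 0 0 0.36'
python3 - <<'E'
from h import *
s=status.get_state(); print(s["ee_pos"],s["tcp_rot"],s["force"])
a=cam("top");crop(a,250,160,380,260,6,"pics/t11.png")
b=cam("scene"); crop(b,290,180,390,270,7,"pics/s11.png")
E
```

```text
time_s: 12.55
ee_pos: [483.8, 4.3, 85.2]
tcp_rot: [-180.0, -0.0, 126.0]
force: [-0.8, -2.1, 1.3]
grip_width: 30.8
[483.76981385   4.29965284  85.22512999] [-1.79980188e+02 -9.53901487e-03  1.26014602e+02] [-0.75462258 -2.14261685  1.27481842]
```

View pics/t11.png

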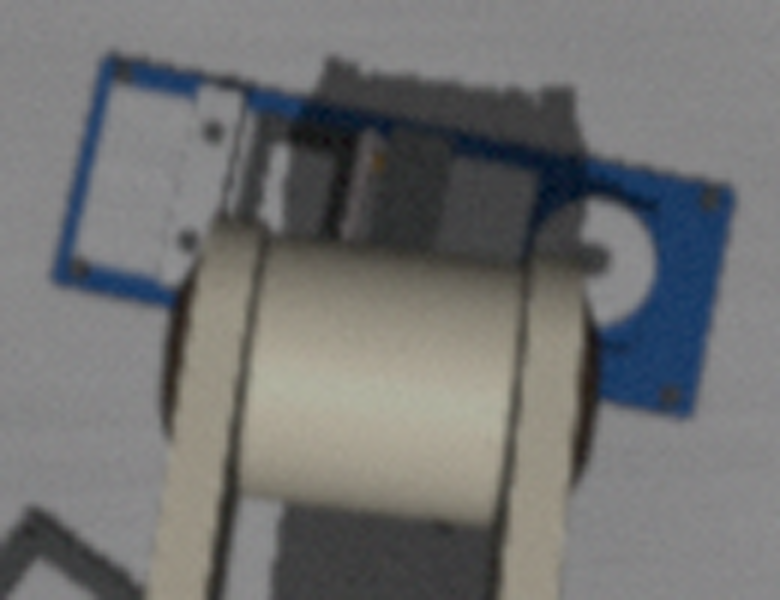

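View pics/s11.png

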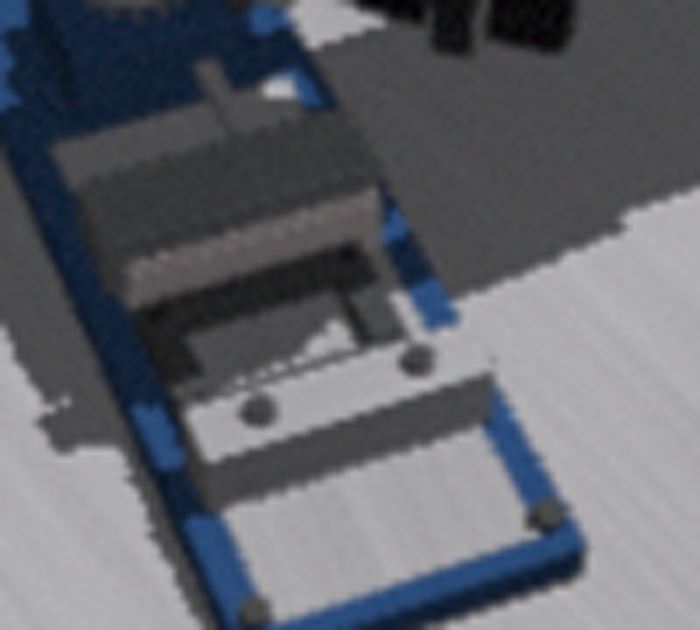

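The pad has reached the frame and pushed it towards the stop (far rail at about (255,150), stop edge about (240,150)). I swing back for a new stroke.

```bash
python3 -m inch '-0.0007 -0.0138 0 -0.1 0.36;-0.0007 -0.0138 0 -0.1 0.36;-0.0007 -0.0138 0 -0.1 0.36;-0.0007 -0.0138 0 -0.1 0.36;-0.0007 -0.0138 0 -0.1 0.36;-0.0007 -0.0138 0 -0.1 0.36;-0.0007 -0.0138 0 -0.1 0.36'
python3 -m inch '-0.0007 -0.0138 0 -0.1 0.36;-0.0007 -0.0138 0 -0.1 0.36;-0.0007 -0.0138 0 -0.1 0.36;-0.0007 -0.0138 0 -0.1 0.36;-0.0007 -0.0138 0 -0.1 0.36;-0.0007 -0.0138 0 -0.1 0.36;-0.0007 -0.0138 0 -0.1 0.36;0 0 0 0 0.36'
python3 - <<'E'
from h import *
s=status.get_state(); print(s["ee_pos"],s["tcp_rot"],s["force"])
S=np.array([563.85,-107]);d=s["ee_pos"][:2]-S;print(np.linalg.norm(d))
a=cam("top");crop(a,250,160,330,220,10,"pics/t12.png")
b=cam("scene"); crop(b,290,180,390,265,7,"pics/s12.png")
E
```

```text
time_s: 13.52
ee_pos: [430.4, -74.1, 85.3]
tcp_rot: [180.0, -0.0, 166.2]
force: [0.9, 1.9, -0.5]
grip_width: 30.9
time_s: 14.52
ee_pos: [440.9, -168.7, 85.2]
tcp_rot: [180.0, 0.0, -153.9]
force: [-1.3, 0.4, -0.9]
grip_width: 30.9
[ 440.88149987 -168.68903818   85.23099793] [ 1.79994362e+02  9.29451735e-03 -1.53929908e+02] [-1.26716258  0.42479207 -0.87037397]
137.57466865875017
```

View pics/t12.png

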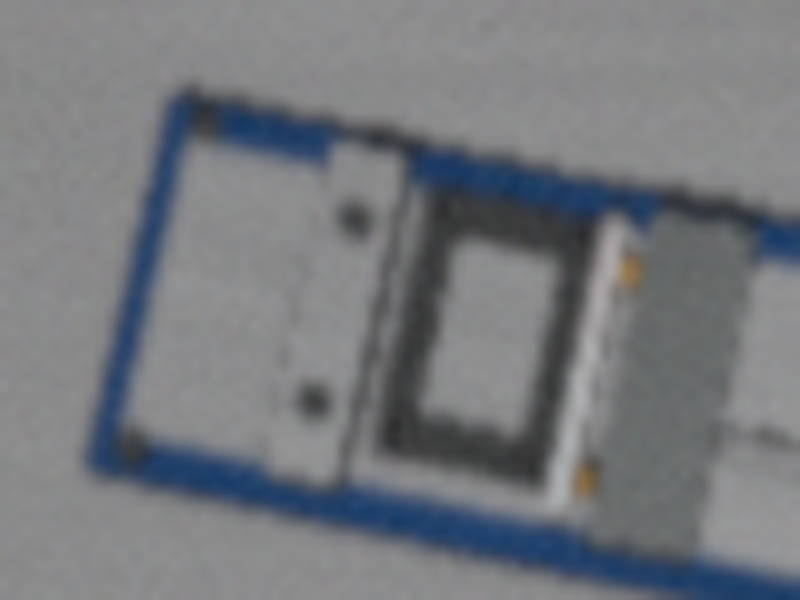

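View pics/s12.png

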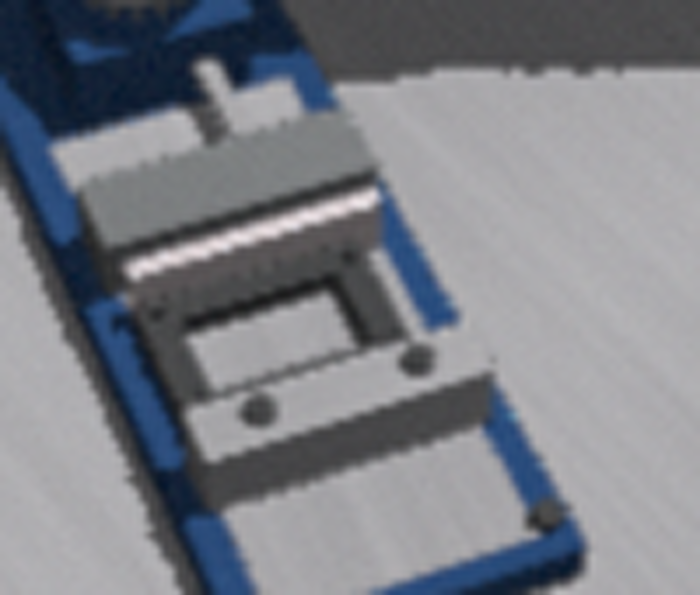

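The frame is against the pad (pad edge (580,360)), with a small gap left to the stop (dark face line (385,290), frame edge (405,310)). I'll quantify it.

```bash
python3 - <<'E'
from h import *
a=cam("top")
f=lambda u,z: pix2w(a,np.array(u,float)/10+[250,160]-0.45,z)
org=np.array([592.9,13.8]);yv=np.array([.233,.9725]);xv=np.array([.9725,-.233])
print("cam",-a["R"].T@a["t"])
for n,u,z in [("stop top edge",(376,300),52),("stop dark right",(394,300),52),("same z20",(394,300),20),("frame far",(411,320),32),("frame near",(571,345),32),("pad front top",(566,400),48),("pad back",(600,400),48)]:
    p=f([u],z)[0,:2]; print(n,((p-org)@xv).round(1),((p-org)@yv).round(1))
g=cv2.cvtColor(a["img"],cv2.COLOR_BGR2GRAY)
# profile along vise y at local x=0 +-20
for x in (-20,0,20):
  P=[[*(org+x*xv+y*yv),36] for y in range(-10,100,1)]
  pr=w2pix(a,P).astype(np.float32); v=cv2.remap(g,pr[:,0],pr[:,1],cv2.INTER_LINEAR).ravel(); print(x,list(zip(range(-10,100,2),v[::2].tolist())))
E
```

```text
cam [ 427.49147228    7.53867094 1339.14184986]
stop top edge 5.2 75.5
stop dark right 6.4 69.8
same z20 10.5 72.6
frame far 3.6 64.7
frame near 6.4 11.9
pad front top -13.4 9.0
pad back -11.1 -1.7
-20 [(-10, 109), (-8, 109), (-6, 115), (-4, 122), (-2, 128), (0, 130), (2, 135), (4, 155), (6, 162), (8, 156), (10, 125), (12, 93), (14, 73), (16, 67), (18, 74), (20, 93), (22, 112), (24, 128), (26, 136), (28, 140), (30, 139), (32, 137), (34, 137), (36, 138), (38, 139), (40, 141), (42, 140), (44, 139), (46, 137), (48, 135), (50, 134), (52, 130), (54, 119), (56, 102), (58, 79), (60, 68), (62, 62), (64, 62), (66, 70), (68, 85), (70, 101), (72, 110), (74, 99), (76, 104), (78, 121), (80, 134), (82, 142), (84, 141), (86, 139), (88, 140), (90, 138), (92, 137), (94, 140), (96, 141), (98, 141)]
0 [(-10, 108), (-8, 112), (-6, 119), (-4, 128), (-2, 135), (0, 141), (2, 149), (4, 158), (6, 165), (8, 144), (10, 118), (12, 89), (14, 74), (16, 65), (18, 76), (20, 93), (22, 119), (24, 133), (26, 139), (28, 142), (30, 142), (32, 142), (34, 141), (36, 142), (38, 143), (40, 143), (42, 141), (44, 140), (46, 1
[... 175 characters left out ...]
0, 132), (82, 140), (84, 142), (86, 142), (88, 142), (90, 141), (92, 140), (94, 141), (96, 142), (98, 141)]
20 [(-10, 105), (-8, 109), (-6, 115), (-4, 123), (-2, 127), (0, 128), (2, 144), (4, 160), (6, 161), (8, 145), (10, 114), (12, 90), (14, 71), (16, 67), (18, 77), (20, 95), (22, 116), (24, 135), (26, 141), (28, 142), (30, 140), (32, 141), (34, 141), (36, 141), (38, 141), (40, 140), (42, 140), (44, 141), (46, 140), (48, 140), (50, 140), (52, 134), (54, 122), (56, 93), (58, 73), (60, 64), (62, 61), (64, 62), (66, 74), (68, 89), (70, 106), (72, 104), (74, 100), (76, 102), (78, 113), (80, 128), (82, 134), (84, 136), (86, 136), (88, 137), (90, 141), (92, 139), (94, 139), (96, 139), (98, 140)]
```

Gap to the stop is about 5–6 mm, and with about 3 mm of spring that is roughly 0.55 rad of driven turn. Second stroke, with force checks.

```bash
python3 -m inch '-0.0007 0.0138 0 0.1 0.36;-0.0007 0.0138 0 0.1 0.36;-0.0007 0.0138 0 0.1 0.36;-0.0007 0.0138 0 0.1 0.36'
python3 -m inch '-0.0002 0.0069 0 0.05 0.36;-0.0002 0.0069 0 0.05 0.36'
python3 - <<'E'
from h import *
s=status.get_state(); print(s["ee_pos"],s["tcp_rot"],s["force"])
a=cam("top");crop(a,250,160,330,220,10,"pics/t13.png")
E
```

```text
time_s: 15.18
ee_pos: [426.8, -114.4, 85.5]
tcp_rot: [-180.0, 0.0, -177.1]
force: [1.6, -2.0, -0.2]
grip_width: 30.8
time_s: 15.42
ee_pos: [426.8, -100.7, 85.4]
tcp_rot: [-180.0, 0.0, 177.3]
force: [-1.1, -2.3, 1.1]
grip_width: 30.8
[ 426.80699915 -100.72256191   85.4321003 ] [-1.79971143e+02  6.27970178e-03  1.77298492e+02] [-1.05661465 -2.27963543  1.08628018]
```

View pics/t13.png

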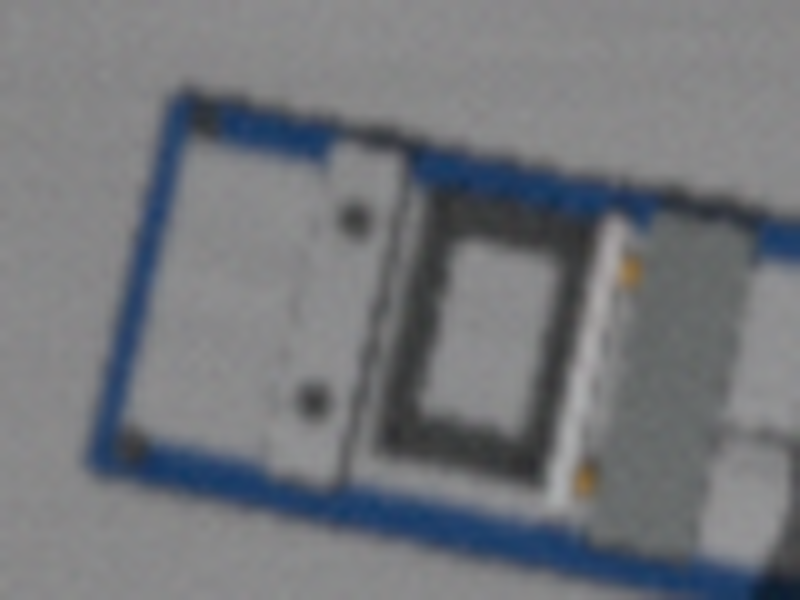

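The jaw is still unmoved (pawl taking up, about 2.5 N). Continue.

```bash
python3 -m inch '-0.0002 0.0069 0 0.05 0.36;-0.0002 0.0069 0 0.05 0.36'
python3 -m inch '-0.0002 0.0069 0 0.05 0.36;-0.0002 0.0069 0 0.05 0.36'
python3 - <<'E'
from h import *
s=status.get_state(); print(s["ee_pos"],s["tcp_rot"],s["force"])
a=cam("top");crop(a,250,160,330,220,10,"pics/t14.png")
E
```

```text
time_s: 15.72
ee_pos: [428.3, -87.7, 85.4]
tcp_rot: [-179.9, 0.0, 171.6]
force: [-0.3, -6.1, -0.9]
grip_width: 30.9
time_s: 15.98
ee_pos: [431.1, -74.2, 85.4]
tcp_rot: [-179.9, 0.0, 165.9]
force: [0.1, -7.2, -0.7]
grip_width: 30.5
[431.08735693 -74.1697004   85.44467419] [-1.79930684e+02  2.97095936e-02  1.65892388e+02] [ 0.12149964 -7.23783048 -0.65594754]
```

View pics/t14.png

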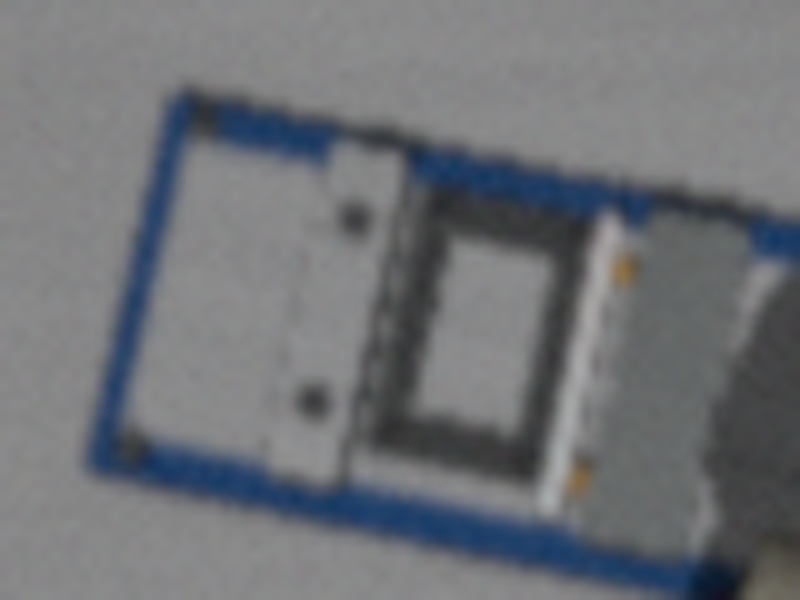

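It is driving now (7 N, jaw moved about 2–3 mm). Smaller steps.

```bash
python3 -m inch '-0.0001 0.0055 0 0.04 0.36;-0.0001 0.0055 0 0.04 0.36'
python3 -m inch '-0.0001 0.0055 0 0.04 0.36'
python3 -m inch '-0.0001 0.0055 0 0.04 0.36'
python3 - <<'E'
from h import *
s=status.get_state(); print(s["ee_pos"],s["tcp_rot"],s["force"],s["wrist_torque"])
a=cam("top");crop(a,250,160,330,220,10,"pics/t15.png")
E
```

```text
time_s: 16.27
ee_pos: [434.2, -63.7, 85.4]
tcp_rot: [-179.9, 0.0, 161.4]
force: [-0.2, -6.1, 0.1]
grip_width: 31.0
time_s: 16.4
ee_pos: [436.1, -58.6, 85.4]
tcp_rot: [-179.9, 0.0, 159.1]
force: [0.3, -7.4, -0.9]
grip_width: 30.8
time_s: 16.52
ee_pos: [438.2, -53.5, 85.5]
tcp_rot: [-179.9, 0.1, 156.8]
force: [1.0, -7.1, -0.8]
grip_width: 30.8
[438.23711629 -53.49154273  85.45452556] [-1.79948025e+02  5.35350391e-02  1.56791993e+02] [ 1.0311623  -7.10343789 -0.77585732] [-1.13399459 -0.10792636  0.1275408 ]
```

View pics/t15.png

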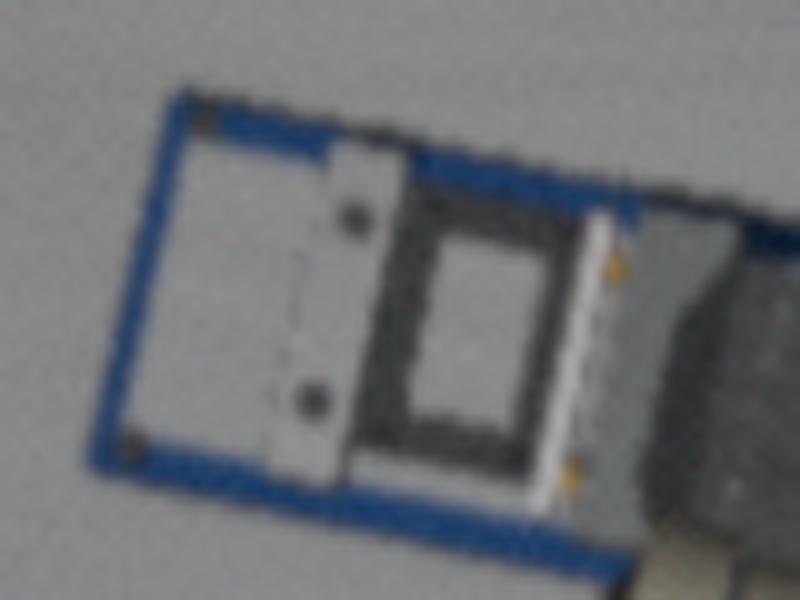

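The frame's far rail is now about at the stop edge (365,400), with force flat at 7 N. Continue in 0.03 steps.

```bash
python3 -m inch '-0.0001 0.0041 0 0.03 0.36'
python3 -m inch '-0.0001 0.0041 0 0.03 0.36'
python3 -m inch '-0.0001 0.0041 0 0.03 0.36'
python3 - <<'E'
from h import *
s=status.get_state(); print(s["ee_pos"],s["tcp_rot"],s["force"],s["wrist_torque"])
a=cam("top");crop(a,250,160,330,220,10,"pics/t16.png")
b=cam("scene"); crop(b,290,180,390,265,7,"pics/s16.png")
E
```

```text
time_s: 16.7
ee_pos: [439.8, -49.9, 85.4]
tcp_rot: [-179.9, 0.0, 155.1]
force: [0.4, -6.6, -0.1]
grip_width: 30.7
time_s: 16.82
ee_pos: [441.7, -46.2, 85.4]
tcp_rot: [-180.0, 0.0, 153.4]
force: [0.4, -6.9, 0.2]
grip_width: 31.0
time_s: 16.95
ee_pos: [443.6, -42.6, 85.5]
tcp_rot: [-180.0, 0.0, 151.7]
force: [0.8, -7.3, -0.6]
grip_width: 30.6
[443.60132309 -42.56972465  85.4539016 ] [-1.79951975e+02  4.50867856e-02  1.51677665e+02] [ 0.75697881 -7.3074965  -0.56024777] [-1.19408131 -0.06732757  0.05324942]
```

View pics/t16.png

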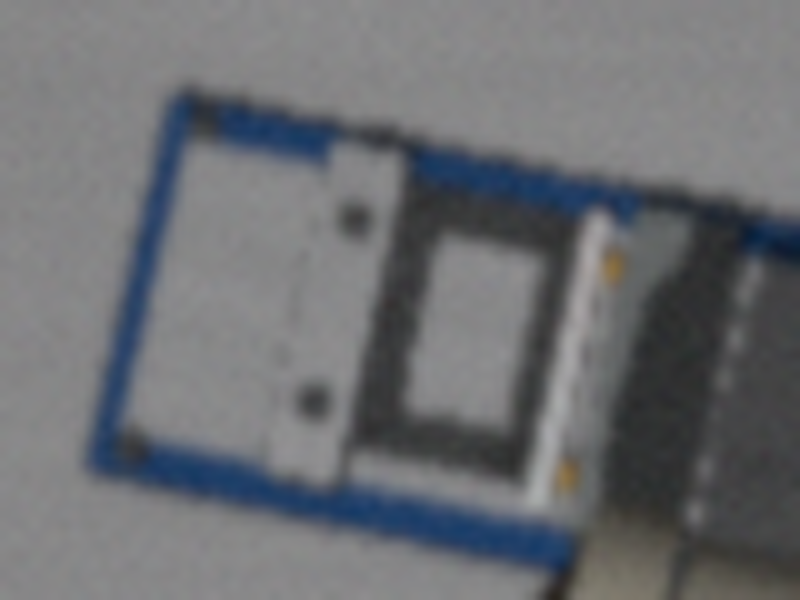

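View pics/s16.png

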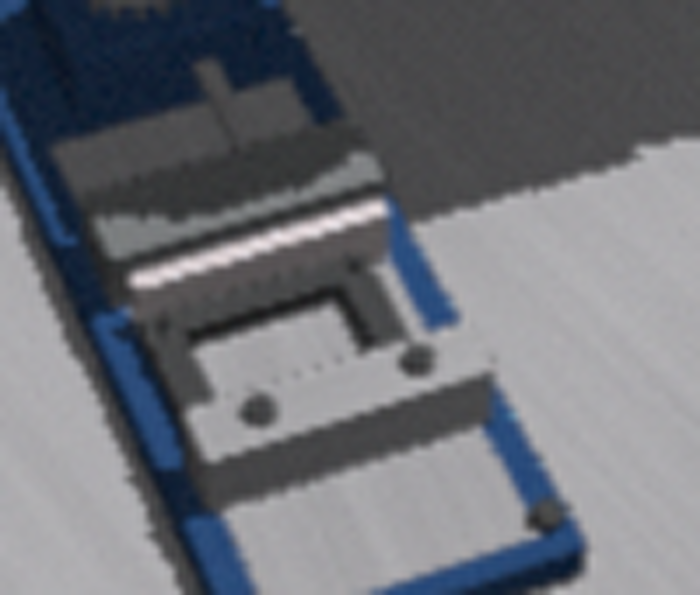

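No squeeze yet (7.3 N). Continue in 0.03 steps with a reading each.

```bash
python3 -m inch '-0.0001 0.0041 0 0.03 0.36'
python3 -m inch '-0.0001 0.0041 0 0.03 0.36'
python3 -m inch '-0.0001 0.0041 0 0.03 0.36'
python3 - <<'E'
from h import *
s=status.get_state(); print(s["tcp_rot"],s["force"],s["wrist_torque"])
E
```

```text
time_s: 17.18
ee_pos: [445.5, -39.1, 85.4]
tcp_rot: [-179.9, 0.0, 150.0]
force: [-0.3, -8.5, 1.1]
grip_width: 30.8
time_s: 17.3
ee_pos: [447.7, -35.6, 85.4]
tcp_rot: [-179.9, 0.0, 148.2]
force: [-0.6, -8.7, 0.5]
grip_width: 30.6
time_s: 17.42
ee_pos: [449.9, -32.2, 85.4]
tcp_rot: [-179.9, 0.0, 146.5]
force: [-1.1, -8.4, 1.3]
grip_width: 30.9
[-1.79935934e+02  3.45666486e-02  1.46523265e+02] [-1.10205543 -8.39963011  1.28488906] [-1.43794264  0.23103894  0.15247488]
```

Tangential force is rising (6.1 → 7.6 N), so the squeeze is beginning.

```bash
python3 -m inch '-0.0001 0.0041 0 0.03 0.36'
python3 -m inch '-0.0001 0.0041 0 0.03 0.36'
python3 - <<'E'
from h import *
s=status.get_state(); print(s["ee_pos"],s["tcp_rot"],s["force"],s["wrist_torque"])
y=np.radians(s["tcp_rot"][2]); print("tang",-(s["force"][0]*np.sin(y)-s["force"][1]*np.cos(y)))
a=cam("top");crop(a,250,160,330,220,10,"pics/t17.png")
b=cam("scene"); crop(b,290,180,390,265,7,"pics/s17.png")
E
```

```text
time_s: 17.55
ee_pos: [452.2, -28.9, 85.4]
tcp_rot: [-179.9, 0.0, 144.8]
force: [-2.6, -10.5, 1.5]
grip_width: 30.7
time_s: 17.68
ee_pos: [454.6, -25.7, 85.4]
tcp_rot: [-179.9, 0.0, 143.1]
force: [-2.4, -10.2, 1.0]
grip_width: 30.9
[454.64271399 -25.67942559  85.38843969] [-1.79922133e+02  3.84773131e-02  1.43083059e+02] [ -2.44926104 -10.21795096   1.02375919] [-1.62807084  0.36389882  0.1127863 ]
tang 9.64048922855697
```

View pics/t17.png

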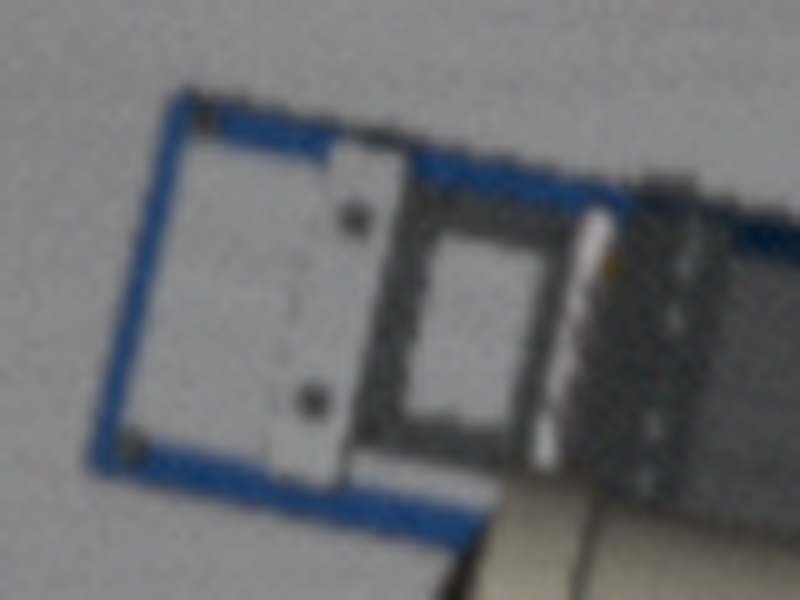

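View pics/s17.png

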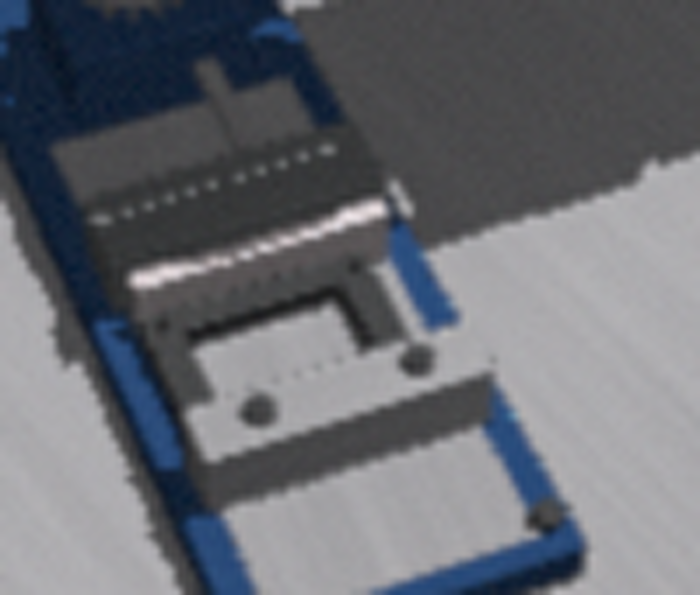

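The frame has been still since the last picture while the jaw kept advancing, and the tangential force of 9.6 N implies about 28 N clamping. Two more small steps to about 43 N.

```bash
python3 -m inch '-0.0001 0.0041 0 0.03 0.36'
python3 -m inch '-0.0001 0.0034 0 0.025 0.36'
python3 - <<'E'
from h import *
s=status.get_state(); 
y=np.radians(s["tcp_rot"][2]); print("tang",-(s["force"][0]*np.sin(y)-s["force"][1]*np.cos(y)),s["wrist_torque"])
E
python3 -m inch '0 0 0 0 0.36;0 0 0 0 0.36;0 0 0 0 0.36;0 0 0 0 0.36'
```

```text
time_s: 17.9
ee_pos: [457.0, -22.6, 85.4]
tcp_rot: [-179.9, 0.0, 141.4]
force: [-1.6, -10.0, 0.5]
grip_width: 30.7
time_s: 18.02
ee_pos: [459.3, -20.0, 85.4]
tcp_rot: [-179.9, 0.0, 139.9]
force: [-4.0, -10.8, 2.9]
grip_width: 30.9
tang 10.830632610620555 [-1.75461776  0.57775252  0.14953762]
time_s: 18.52
ee_pos: [459.4, -19.7, 85.4]
tcp_rot: [-180.0, 0.0, 140.0]
force: [-0.6, -7.0, 1.4]
grip_width: 30.9
```

About 39 N by torque. Now I centre the fingers off the grip and look.

```bash
python3 -m inch '0 -0.002 0 0 0.36;0 -0.002 0 0 0.45;0 -0.001 0 0 0.5;0 0 0 0 0.5;0 0 0 0 0.5'
python3 - <<'E'
from h import *
w=cam("wrist"); cv2.imwrite("pics/w18.png",w["img"]); s=status.get_state(); print(s["ee_pos"],s["tcp_rot"],s["force"])
E
```

```text
time_s: 19.15
ee_pos: [456.3, -23.0, 85.3]
tcp_rot: [-180.0, -0.0, 139.9]
force: [-1.1, -0.5, 1.8]
grip_width: 42.7
[456.26203348 -22.96928477  85.2695078 ] [-1.79986140e+02 -1.30725265e-02  1.39914244e+02] [-2.48885528 -0.82341214  0.33936821]
```

View pics/w18.png

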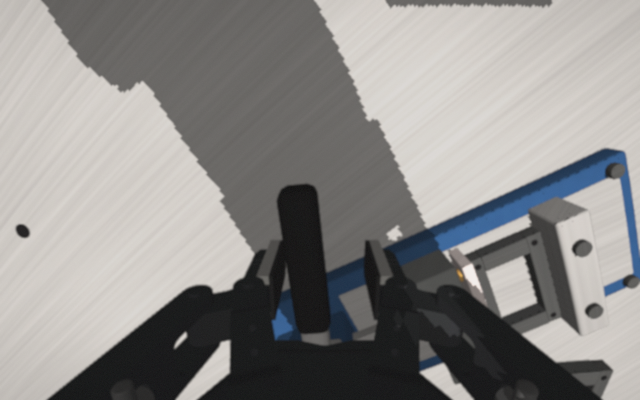

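The handle backed slightly on release (consistent with relaxing to the brake limit). The fingers are clear on both sides of the grip at (300,255). I lift off.

```bash
python3 -m inch '0 -0.003 -0.005 0 0.6;0 0 -0.015 0 0.6;0 0 -0.02 0 0.6;0 0 -0.03 0 0.6;0 0 -0.04 0 0.6;0.04 0 -0.04 0 0.6;0.06 0 0 0 0.6;0 -0.04 0 0 0.6;0 -0.06 0 0 0.6;0 -0.06 0 0 0.6'
python3 - <<'E'
from h import *
s=status.get_state(); print(s["ee_pos"],s["force"])
a=cam("top");crop(a,250,160,380,260,6,"pics/t19.png");crop(a,280,170,330,215,14,"pics/t19b.png")
b=cam("scene"); crop(b,270,130,390,265,4.4,"pics/s19.png")
E
```

```text
time_s: 20.45
ee_pos: [281.5, -76.0, 236.6]
tcp_rot: [180.0, 0.1, 140.0]
force: [0.4, -1.8, 0.3]
grip_width: 51.2
[281.48475466 -75.96543642 236.64082779] [ 0.42627406 -1.84918111  0.29389681]
```

View pics/t19.png

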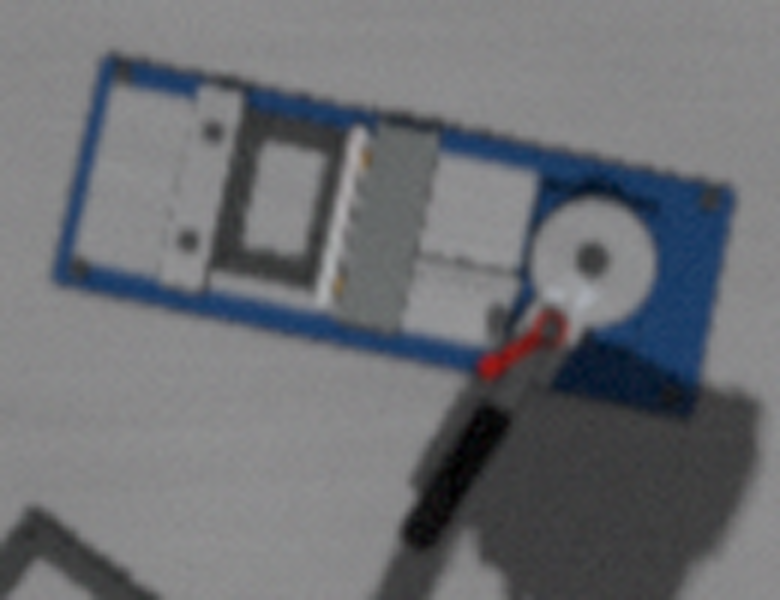

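View pics/s19.png

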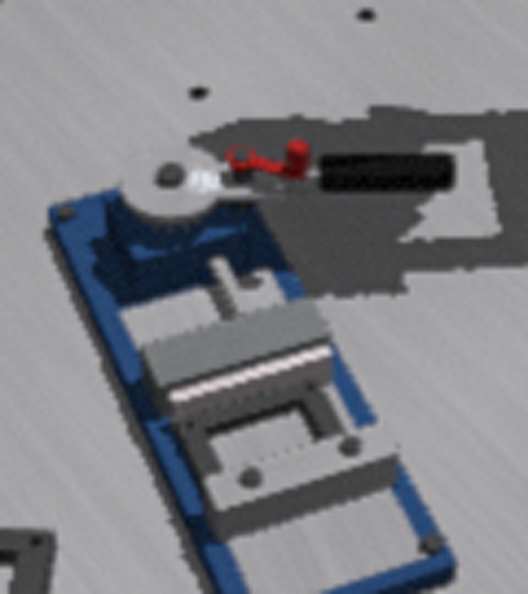

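```bash
python3 - <<'E'
from h import *
a=cam("top"); now=a["img"]; old=cv2.imread("pics/top0.png")
org=np.array([592.9,13.8]);yv=np.array([.233,.9725]);xv=np.array([.9725,-.233])
ys=np.arange(-75,40,.5)
for nm,im in (("old",old),("now",now)):
  g=cv2.cvtColor(im,cv2.COLOR_BGR2GRAY).astype(np.float32); acc=0
  for x in (list(range(-30,-12,2))+list(range(12,32,2))) :
    pr=w2pix(a,[[*(org+x*xv+y*yv),48] for y in ys]).astype(np.float32)
    acc=acc+cv2.remap(g,pr[:,0],pr[:,1],cv2.INTER_CUBIC).ravel()
  acc/=19; print(nm,[(float(y),int(v)) for y,v in zip(ys[::3],acc[::3])])
b=cam("top")
d=np.abs(now.astype(int)-b["img"]).mean(); print(d)
s=status.get_state(); print(s["time_s"])
crop(a,280,170,350,220,11,"pics/t20.png")
E
```

```text
old [(-75.0, 140), (-73.5, 139), (-72.0, 138), (-70.5, 138), (-69.0, 139), (-67.5, 140), (-66.0, 140), (-64.5, 139), (-63.0, 139), (-61.5, 139), (-60.0, 138), (-58.5, 136), (-57.0, 131), (-55.5, 122), (-54.0, 113), (-52.5, 107), (-51.0, 105), (-49.5, 105), (-48.0, 105), (-46.5, 105), (-45.0, 105), (-43.5, 105), (-42.0, 105), (-40.5, 104), (-39.0, 105), (-37.5, 105), (-36.0, 105), (-34.5, 105), (-33.0, 105), (-31.5, 105), (-30.0, 104), (-28.5, 104), (-27.0, 104), (-25.5, 104), (-24.0, 104), (-22.5, 105), (-21.0, 106), (-19.5, 110), (-18.0, 116), (-16.5, 122), (-15.0, 125), (-13.5, 129), (-12.0, 138), (-10.5, 152), (-9.0, 164), (-7.5, 168), (-6.0, 165), (-4.5, 156), (-3.0, 147), (-1.5, 139), (0.0, 127), (1.5, 111), (3.0, 92), (4.5, 76), (6.0, 65), (7.5, 59), (9.0, 59), (10.5, 63), (12.0, 72), (13.5, 84), (15.0, 98), (16.5, 112), (18.0, 123), (19.5, 129), (21.0, 131), (22.5, 133), (24.0, 133), (25.5, 133), (27.0, 132), (28.5, 131), (30.0, 130), (31.5, 129), (33.0, 129), (34.5, 129), (36.0, 130), (37.5, 131), (39.0, 131)]
now [(-75.0, 138), (-73.5, 138), (-72.0, 137), (-70.5, 137), (-69.
[... 293 characters left out ...]
.5, 135), (-36.0, 131), (-34.5, 122), (-33.0, 111), (-31.5, 103), (-30.0, 102), (-28.5, 103), (-27.0, 103), (-25.5, 104), (-24.0, 104), (-22.5, 104), (-21.0, 104), (-19.5, 104), (-18.0, 104), (-16.5, 104), (-15.0, 104), (-13.5, 103), (-12.0, 103), (-10.5, 104), (-9.0, 104), (-7.5, 104), (-6.0, 103), (-4.5, 104), (-3.0, 104), (-1.5, 104), (0.0, 104), (1.5, 104), (3.0, 108), (4.5, 113), (6.0, 122), (7.5, 137), (9.0, 153), (10.5, 163), (12.0, 161), (13.5, 147), (15.0, 124), (16.5, 97), (18.0, 76), (19.5, 64), (21.0, 61), (22.5, 66), (24.0, 76), (25.5, 90), (27.0, 104), (28.5, 116), (30.0, 122), (31.5, 126), (33.0, 128), (34.5, 129), (36.0, 130), (37.5, 129), (39.0, 129)]
2.263805989583333
20.65
```

View pics/t20.png

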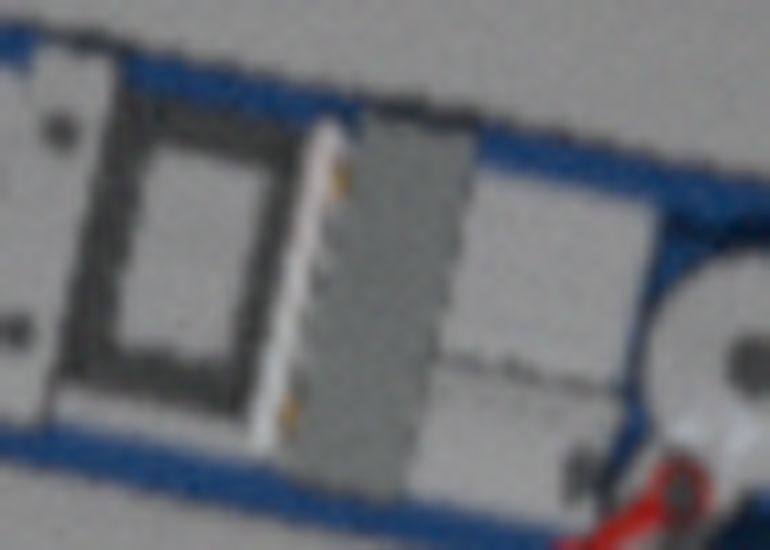

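Jaw advanced 21.2 mm and the pad about 19 mm, giving roughly 2.3 mm of spring compression (about 35 N). I'll check for creep over about a second.

```bash
python3 -m inch '0 0 0 0 0.6;0 0 0 0 0.6;0 0 0 0 0.6;0 0 0 0 0.6;0 0 0 0 0.6;0 0 0 0 0.6;0 0 0 0 0.6;0 0 0 0 0.6;0 0 0 0 0.6;0 0 0 0 0.6'
python3 - <<'E'
from h import *
a=cam("top")
org=np.array([592.9,13.8]);yv=np.array([.233,.9725]);xv=np.array([.9725,-.233])
ys=np.arange(-40,20,.5); g=cv2.cvtColor(a["img"],cv2.COLOR_BGR2GRAY).astype(np.float32); acc=0
for x in (list(range(-30,-12,2))+list(range(12,32,2))) :
    pr=w2pix(a,[[*(org+x*xv+y*yv),48] for y in ys]).astype(np.float32)
    acc=acc+cv2.remap(g,pr[:,0],pr[:,1],cv2.INTER_CUBIC).ravel()
acc/=19; print([(float(y),int(v)) for y,v in zip(ys,acc) if -38<y<-31 or 3<y<18][::2])
E
```

```text
time_s: 21.9
ee_pos: [282.8, -75.5, 235.5]
tcp_rot: [-180.0, 0.0, 139.9]
force: [-0.0, -0.5, -0.1]
grip_width: 51.2
[(-37.5, 135), (-36.5, 133), (-35.5, 129), (-34.5, 123), (-33.5, 115), (-32.5, 109), (-31.5, 104), (4.0, 110), (5.0, 114), (6.0, 121), (7.0, 131), (8.0, 142), (9.0, 153), (10.0, 162), (11.0, 165), (12.0, 162), (13.0, 153), (14.0, 140), (15.0, 123), (16.0, 105), (17.0, 88)]
```

No creep seen: edges are the same within about 0.2 mm. The robot is clear, so I hand in.

```bash
python3 -c "
from cell import order
print(order.close_job())"
```

```text
the job is handed in; nothing more can be done
None
```

The frame is clamped against the stop with the lever set to tighten, and I handed the job in with the clock at about 22 s.

- **Lever:** I flipped it gently; the highest force I read was about 5 N. It stayed on the tightening side after I let go. The handle followed by about 0.04 rad, and the pad showed no movement.
- **Free-wheel check:** I swung the handle back to about -0.68 rad. The jaw did not move in the pictures.
- **Clamping:** This took one full tightening stroke, a swing back and a second partial stroke. Handle torque put the clamping force at about 39 N at the end of the push, while the handle angle allowed up to about 49 N. On release the handle eased back about 0.06 rad, which fits the brake limit of about 37 N.

**Last checks:** The top picture shows the jaw moved in by about 21 mm and the pad by about 19 mm. That leaves the springs pressed in about 2.3 mm, or roughly 35 N, good to about half a millimetre. This is a little under half way but inside the 20–72 N range. I saw no creep over 1.25 s, the frame looked flat at the stop, the lever was on the tightening side, and the gripper was clear.

I read the clamping force only indirectly, and did not measure the positions of the stack, jar and brush again afterwards. The arm never came near them.

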